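# Proof-pull the bonded eye of a cast sample on the bench pull gauge

### The job

Proof-test the steel eye bonded to the amber cast sample: pick the sample up off the foam pad, hook its eye over the pin of the blue pull gauge, and pull the sample away until the red pointer lines up with the yellow mark, not past it. Hold it there steadily for a full second or more, ease it back slowly to zero without letting the spring snap, then unhook the sample and set it down upright, flat on the floor of the green tray. Do not drop the sample, do not shift the yellow mark, and leave the bottles, cup and tin where they stand.

Things in the scene. Friction and masses are not known exactly. Their poses are not given: they have to be found in the camera images.
- gauge: Bench pull gauge, screwed to the bench (fixed). Blue housing 210 long x 56 wide x 60 mm high, with a white scale on top, on a 230 x 80 x 10 mm dark steel base. Origin on the bench under the hook pin when the slide is fully in. Its +x axis is the direction in which the slide pulls out; the housing lies behind the pin, from x = -30 to -240 mm; z up.
- slide (a joint): How far the sprung slide is pulled out of the gauge, in m: 0 = fully in, end stop at 0.095. Spring: about 3 N at 0, plus 1.5 N per 10 mm (12 N at 0.06), little friction; it returns by itself. The red pointer moves with it.
- hook (a point): Middle of the upright hook pin on the end of the slide, 52 mm above the bench. Steel pin, 10 mm diameter, rising from the 10 mm pull rod (rod centre 30 mm above the bench, behind the pin) to a free top 85 mm above the bench; leans back 4 mm towards the housing. Moves with the slide; its x axis is the gauge's x axis.
- pointer (a point): Inner end of the red pointer (3 mm wide) on the gauge's scale, 200 mm behind the hook pin, on top of the housing (68 mm above the bench). Moves with the slide. Its x axis is the gauge's x axis.
- mark (a joint): Place of the yellow mark along the scale, in m of slide travel: the red pointer lines up with the yellow mark when joint slide equals joint mark. Between 0.040 and 0.075. It is held by friction only and stays put unless pushed.
- mark_tip (a point): Inner end of the yellow mark (3 mm wide) on the scale, on the other side of the scale's centre line from the red pointer. Lined up when its x in the gauge frame is that of the pointer.
- pad: White foam pad 80 x 80 x 12 mm, fixed, on which the sample starts. Origin at the centre of its underside.
- sample: Loose amber cast block, 50 (x) x 44 (y) x 40 mm (z), about 0.13 kg. A flat steel eye is bonded to its -x face: a horizontal U loop of 6 mm bar, 20 mm above the underside, reaching 59 mm from the block's centre; opening 28 mm wide (y), x from -25 to -53 mm. Origin: centre of the block's underside, z up. Hooked and pulled straight, its x axis is the gauge's, the pin's centre at x = -48 mm.
- eye (a point): Centre of the opening of the steel eye, at (-40, 0, 20) mm in the sample's frame.
- tray: Green open tray, 145 (x) x 130 (y) x 18 mm high outside, walls and floor 5 mm, fixed. Origin at the centre of its underside; the floor is 5 mm higher.
- tall_bottle: Black polish bottle, 60 mm diameter, 190 mm high, loose, standing beside the pull lane of the gauge. Bystander. Origin at the centre of its underside.
- far_bottle: Black polish bottle with red cap, 60 mm diameter, 180 mm high, loose, far side of the bench. Bystander. Origin at the centre of its underside.
- cup: White paper cup, 66 mm diameter at the rim, 68 mm high, loose, standing between the gauge and the pad and tray. Bystander. Origin at the centre of its underside.
- tin: Round aluminium tin with an orange band, 60 mm diameter, 36 mm high, loose, on the robot's side of the pull lane. Bystander. Origin at the centre of its underside.

How it is judged:
By the outcome, as a careful person would: the job done as asked, in the order asked, and still so for the second after the job is handed in, with the robot touching nothing.
It also fails if it takes over 72 s, if anything falls off the work surface, if the arm or the gripper's body presses on something with over 40 N, if the wrist force passes 120 N, or if a joint passes its speed limit or range.

### The arm

A 7-joint arm with a two-finger parallel gripper is mounted at the origin on the work surface. World frame = base frame: x ahead of the robot, y to its left, z up, the work surface at z = 0. Lengths are in m, angles in rad, forces in N, time in s.
With the tool pointing down it reaches from about 0.35 to 0.9 m from the base axis. Payload 8.1 kg.
Tool frame: the origin (TCP) lies at the very end of the fingers, on their centre line; the grasp point (between the pads) lies 19 mm behind it; z points along the fingers, y is the line along which they close (so a half turn about z gives the same grasp; the last joint's range is limited). The gripper opens to 92 mm and grips with 3 to 60 N. Pads are 19 mm wide; open, the fingers measure 130 mm over their backs; the gripper's body (75 mm by 190 mm) begins 47 mm behind the grasp point.
Start: joints at [-1.451, 0.434, 0.025, 1.573, -0.012, 1.134, -0.075], TCP at [0.138, 0.61, 0.227] pointing down, gripper open.
Joint ranges: [-2.62, 2.62], [-0.44, 2.09], [-1.27, 1.32], [0.08, 2.57], [-1.32, 4.46], [0.12, 2], [-2.74, 2.74]. Speed limits (rad/s): [2.22, 2.22, 3.01, 3.01, 3.14, 3.14, 3.14].

### API

Orientations are given as a rotation vector (axis times angle).
In Python, from cell import observe, get_image, sign_off, find_in, trace, place_of gives the robot as it stands. The module is installed in compiled form; this text tells all that it offers.
- The arm moves only by the shell command python3 -m handwheel 'ROWS' [OPENING] [FORCE]. ROWS is JSON, a list of rows, each a list of 6 numbers: the shift along the tool's x, y, z each as a share of 0.02 m, from -1 to 1, then the turn, a rotation vector about the tool's x, y, z each as a share of 4 degrees, from -1 to 1. A call has 1 to 8 rows; each row shifts and turns the commanded pose from where the row before left it, along the tool's axes as they then stand; what a row does not reach is not made up. A row lasts 1/12 s, in which the tool goes at most 41.7 mm and 7.16 degrees, less where a joint would pass 70% of its speed; a pose out of reach is approached as far as the arm can. A call with a number of a shift or a turn outside -1 to 1 is refused whole. A call with a gripper value outside its range is refused whole. OPENING is the opening, from 0 (shut) to 1 (fully open), set as the call begins (- or left out, the last holds). The fingers move at their own pace and stop on an object; FORCE is the grip in N (left out, the last holds). Time passes only in rows, so rows that do not move let the fingers close. It gives the time, the measured TCP pose, the force, the opening and the grip force at its end, in the units of the state.
- observe(): the state, without advancing time (a new reading comes with each control period).
- get_image(name): name is "scene" or "top" or "wrist"; returns a dict with "image" (384x512x3 uint8, red, green, blue), "fx", "fy", "cx", "cy" (pixels), "position" and "orientation" of the camera in the world. Camera axes: x right, y down, z forward; pixel columns grow to the right and rows downward; lengths in m; the calibration is good to about 2 mm. The wrist camera is an equidistant fisheye: a pixel r from the principal point sees the ray r / f radians off the axis. A picture is of the moment at which its call begins. There is no depth.
- sign_off(): hands the job in; it is judged then, once.
Trained networks look in the newest picture that a camera, given by its name, has taken for a name from the list of things; names that differ only in an ending like _2 or _b are one class to them, and where a whole thing is asked for, a point or a joint stands for the part that bears it (a point fixed in the world has none). Each returns a list of dicts, best first, with "score" (0 to 1); they miss things now and then, are a little off and sometimes report something else, mostly with a low value. They report only what shows in the picture. A call takes as long as a camera call.
- find_in(label, camera): "rect" ([centre column, centre row, width, height] as shares, 0 to 1, of the picture: columns of its width, rows of its height, round what is visible of it).
- trace(label, camera): "region" (384x512 bool, what is visible of it) and "rect" ([centre column, centre row, width, height] as shares, 0 to 1, of the picture: columns of its width, rows of its height, round what is visible of it).
- place_of(label, camera): "point" ([column, row] as shares, 0 to 1, of the picture: columns of its width, rows of its height: a listed point, or the origin of a listed thing).
The state is a dict: "clock": time; "joints": joint angles; "dq": joint speeds; "joint_efforts": joint torques, N m; "position": TCP position; "ee_rot": TCP orientation; "force": force on the tool from outside, world axes, zero at the start; "ft_torque": the same for the moment, N m; "width": opening from 0.0 (shut) to 1.0 (fully open); "gripper_force": force on a finger pad.
Only numpy, scipy, OpenCV 4.12 (cv2) and the standard library are available. Lean on these libraries where they do the work, as an engineer would, in place of code of your own. Each camera call takes 0.05 s, during which the arm holds its last target. There are 200 camera calls.

## Working session

There is one attempt and no reset: what is moved stays moved. The work goes in short steps, Python scripts to look and compute and a shell command to move; the robot and the scene stay as the last step left them, time stands still between calls to the robot, and variables do not carry over. Pictures are saved under pics/ and viewed, at most 10 in all, crops included, and the job is handed in when it is done.

```bash
mkdir -p pics; ls
cat > h.py <<'E'
import numpy as np, cv2
from scipy.spatial.transform import Rotation as R
from cell import observe, get_image, sign_off, find_in, trace, place_of
def rot(o):
    o=np.array(o,float)
    return o if o.shape==(3,3) else (R.from_rotvec(o) if o.size==3 else R.from_quat(o)).as_matrix()
def ray(im,c,r,wrist=False):
    x=np.array([(c-im['cx'])/im['fx'],(r-im['cy'])/im['fy'],1.])
    if wrist:
        t=np.hypot(x[0],x[1]); s=np.sin(t)/max(t,1e-9); x=np.array([x[0]*s,x[1]*s,np.cos(t)])
    return rot(im['orientation'])@x
def at(im,c,r,z,wrist=False):
    d=ray(im,c,r,wrist); p=np.array(im['position']); return p+d*(z-p[2])/d[2]
def pt(label,cam,im,z,n=1):
    out=[]
    for k in place_of(label,cam)[:n]:
        c,r=k['point'][0]*512,k['point'][1]*384
        out.append((round(k['score'],2),np.round([c,r],1).tolist(),np.round(at(im,c,r,z,cam=='wrist'),4).tolist()))
    return out
E
python3 - <<'E'
from h import *
s=observe(); print({k:np.round(v,3).tolist() for k,v in s.items()})
for cam in ['scene','top']:
    im=get_image(cam); cv2.imwrite(f'pics/{cam}0.png',im['image'][:,:,::-1])
    print(cam,im['fx'],im['cx'],im['cy'],im['position'],im['orientation'])
    for l,z in [('gauge',0),('hook',.052),('pointer',.068),('mark_tip',.068),('pad',0),('sample',.012),('eye',.032),('tray',0),('tall_bottle',0),('far_bottle',0),('cup',0),('tin',0)]:
        print(l,pt(l,cam,im,z,2))
E
```

```text
pics
{'clock': 0.0, 'joints': [-1.451, 0.435, 0.025, 1.574, -0.012, 1.134, -0.075], 'dq': [0.001, 0.0, -0.002, 0.0, 0.0, 0.0, -0.001], 'joint_efforts': [-0.001, -66.785, 0.984, -31.445, -0.061, 0.043, 0.0], 'position': [0.138, 0.609, 0.226], 'ee_rot': [-0.349, -3.122, 0.002], 'force': [0.191, -0.563, 0.122], 'ft_torque': [-0.013, 0.011, -0.046], 'gripper_force': 0.0, 'width': 1.001}
scene 463.74598116157546 257.54861102011057 189.10486717131914 [1.20930583 0.33216918 1.02669776] [-1.42485987 -2.32556486  0.75080423]
gauge [(0.81, [225.6, 163.7], [0.5234, -0.1305, 0.0]), (0.27, [399.9, 206.5], [0.4417, 0.3519, 0.0])]
hook [(0.68, [222.9, 154.6], [0.5337, -0.1292, 0.052]), (0.23, [187.2, 131.5], [0.5054, -0.262, 0.052])]
pointer []
mark_tip [(0.62, [185.4, 132.6], [0.5228, -0.2544, 0.068])]
pad [(0.55, [398.9, 203.9], [0.4349, 0.3471, 0.0])]
sample [(0.9, [404.2, 206.6], [0.4459, 0.3618, 0.012]), (0.37, [184.4, 130.3], [0.4762, -0.2962, 0.012])]
eye []
tray [(0.87, [341.2, 247.1], [0.6251, 0.2577, 0.0])]
tall_bottle [(0.93, [207.3, 219.5], [0.7066, -0.0817, 0.0])]
far_bottle [(0.8, [26
[... 339 characters left out ...]
0.1, 209.6], [0.5423, -0.1511, 0.0]), (0.49, [142.8, 234.4], [0.4623, 0.3513, 0.0])]
hook [(0.48, [297.0, 214.7], [0.5239, -0.135, 0.052])]
pointer []
mark_tip [(0.65, [142.2, 236.3], [0.4577, 0.3311, 0.068]), (0.43, [336.5, 215.8], [0.5201, -0.2513, 0.068])]
pad [(0.73, [145.4, 239.4], [0.4465, 0.3424, 0.0]), (0.33, [297.1, 209.3], [0.5431, -0.1416, 0.0])]
sample [(0.66, [143.2, 235.7], [0.4584, 0.346, 0.012])]
eye [(0.77, [149.5, 231.3], [0.4725, 0.3204, 0.032])]
tray [(0.57, [173.1, 185.9], [0.6183, 0.2579, 0.0])]
tall_bottle [(0.65, [277.8, 160.2], [0.7025, -0.0806, 0.0])]
far_bottle [(0.79, [217.7, 146.3], [0.7485, 0.1151, 0.0])]
cup [(0.79, [208.4, 226.3], [0.4885, 0.142, 0.0])]
tin []
```

Run:
```python
import cv2
a=cv2.imread('pics/top0.png');cv2.imwrite('pics/top0b.png',cv2.resize(a[90:290,90:420],(800,485),interpolation=cv2.INTER_CUBIC))
```

```text
(no output)
```

View pics/scene0.png

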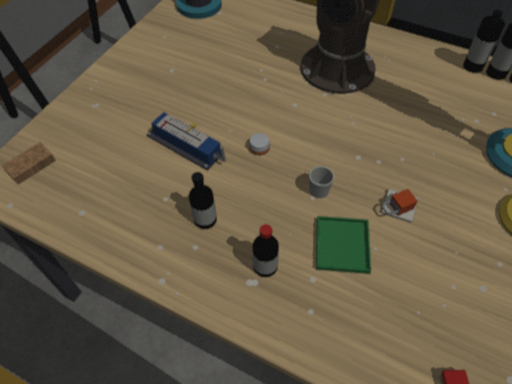

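View pics/top0b.png

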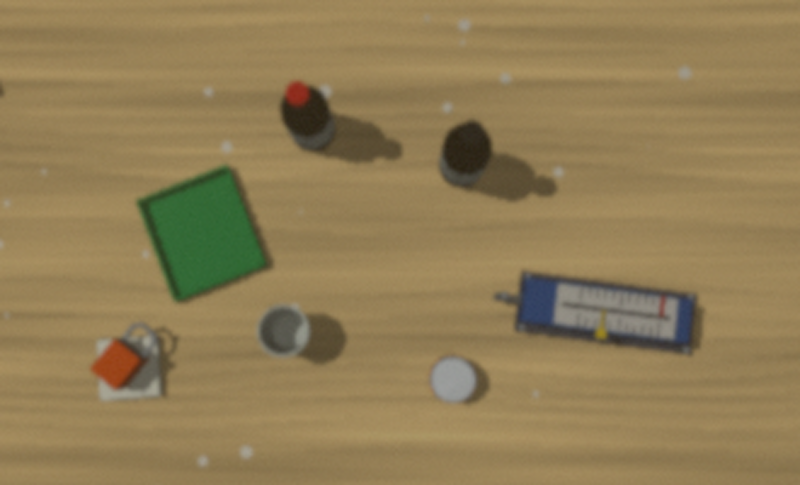

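The scene shows the gauge at left-centre (pin ~(222,155)), the cup (320,182), the sample on the pad (403,202) and the tray (342,245). In the top crop the eye points up-right from the block at (118,363), the red pointer is at (662,305) and the yellow mark at (602,325).

Run:
```python
from h import *
s=observe(); print(np.round(rot(s['ee_rot']),3).tolist())
im=get_image('top'); hsv=cv2.cvtColor(im['image'],cv2.COLOR_RGB2HSV)
def rect(m,z,name):
    m=m.astype(np.uint8); n,l,st,c=cv2.connectedComponentsWithStats(m)
    k=1+np.argmax(st[1:,4]); cs,_=cv2.findContours((l==k).astype(np.uint8),cv2.RETR_EXTERNAL,cv2.CHAIN_APPROX_NONE)
    p=np.array([at(im,q[0][0],q[0][1],z)[:2] for q in cs[0]],np.float32)
    (c,wh,a)=cv2.minAreaRect(p); print(name,'centre',np.round(c,4),'size',np.round(wh,4),'angle of first side deg',round(a,1))
H,S,V=cv2.split(hsv)
for l,z in [('sample',.052),('tray',.018),('gauge',.06),('pad',.012),('cup',.068),('tin',.036)]:
    t=trace(l,'top')
    if t: rect(t[0]['region'],z,l+' %.2f'%t[0]['score'])
roi=np.zeros_like(H,bool); roi[215:270,120:165]=1
rect(roi&((H<10)|(H>172))&(S>150),.052,'block colour')
roi[:]=0; roi[150:230,140:210]=1
rect(roi&(H>45)&(H<85)&(S>100),.018,'tray col')
roi[:]=0; roi[195:245,295:385]=1
rect(roi&(H>100)&(H<130)&(S>100),.06,'gauge blue')
for nm,m in [('red',((H<8)|(H>172))&(S>90)),('yel',(H>22)&(H<32)&(S>150)&(V>140))]:
    ys,xs=np.nonzero(roi&m); print(nm,len(xs), at(im,xs.mean(),ys.mean(),.068) if len(xs) else 0)
im=get_image('wrist'); cv2.imwrite('pics/w0.png',im['image'][:,:,::-1]); print(im['fx'],im['cx'],im['cy'],im['position'],rot(im['orientation']).round(3).tolist())
for l,z in [('sample',.012),('eye',.032),('pad',0),('tray',0)]: print(l,pt(l,'wrist',im,z))
```

```text
[[-0.975, 0.221, 0.0], [0.221, 0.975, 0.0], [-0.0, 0.0, -1.0]]
sample 0.55 centre [0.4586 0.3373] size [0.0512 0.0847] angle of first side deg 50.3
tray 0.93 centre [0.6182 0.2551] size [0.1509 0.134 ] angle of first side deg 21.7
gauge 0.92 centre [ 0.5147 -0.2492] size [0.2447 0.0766] angle of first side deg 82.5
pad 0.80 centre [0.4194 0.3358] size [0.0495 0.0881] angle of first side deg 37.3
cup 0.93 centre [0.4897 0.1392] size [0.0598 0.0611] angle of first side deg 45.5
tin 0.84 centre [ 0.4299 -0.0715] size [0.0553 0.0579] angle of first side deg 89.9
block colour centre [0.4262 0.3565] size [0.0222 0.0058] angle of first side deg 57.3
tray col centre [0.6166 0.2541] size [0.1421 0.127 ] angle of first side deg 22.0
gauge blue centre [ 0.5264 -0.1784] size [0.0345 0.0516] angle of first side deg 81.2
red 10 [ 0.51931676 -0.32995506  0.068     ]
yel 6 [ 0.48813755 -0.25369846  0.068     ]
297.3186396354542 253.95027606318948 191.61254394245503 [0.07330497 0.62393899 0.38511485] [[0.221, 0.945, 0.242], [0.975, -0.214, -0.054], [0.001, 0.248, -0.969]]
sample []
eye []
pad []
tray []
```

```bash
python3 -m handwheel '[[-0.5,-0.26,0,0,0,0],[-1,-0.52,0,0,0,0],[-1,-0.52,0,0,0,0],[-1,-0.52,0,0,0,0],[-1,-0.52,0,0,0,0],[-1,-0.52,0,0,0,0],[-1,-0.52,0,0,0,0],[-1,-0.52,0,0,0,0]]' 1 40
python3 -m handwheel '[[-1,-0.52,0,0,0,0],[-1,-0.52,0,0,0,0],[-1,-0.52,0,0,0,0],[-1,-0.52,0,0,0,0],[-1,-0.52,0,0,0,0],[-1,-0.52,0,0,0,0],[-1,-0.52,0,0,0,0],[-1,-0.52,0,0,0,0]]'
python3 -m handwheel '[[-1,-0.52,0,0,0,0],[-1,-0.52,0,0,0,0],[-0.4,-0.2,0,0,0,0.8],[0,0,0,0,0,1],[0,0,0,0,0,1],[0,0,0,0,0,1],[0,0,0,0,0,1],[0,0,0,0,0,1]]'
python3 -m handwheel '[[0,0,0,0,0,0.9],[0,0,0,0,0,0],[0,0,0,0,0,0]]'
python3 - <<'E'
from h import *
s=observe(); print(s['clock'],s['position'],s['joints'])
im=get_image('wrist'); cv2.imwrite('pics/w1.png',im['image'][:,:,::-1])
for l,z in [('sample',.012),('eye',.032),('pad',0),('tray',0)]: print(l,pt(l,'wrist',im,z))
E
```

```text
clock: 2.57
position: [0.2686, 0.4987, 0.2268]
ee_rot: [0.35, 3.122, 0.0]
force: [-0.4, 0.1, -1.0]
width: 0.999
gripper_force: 0.0
clock: 3.23
position: [0.406, 0.3821, 0.2269]
ee_rot: [0.35, 3.122, 0.0]
force: [-0.4, 0.1, 0.3]
width: 0.997
gripper_force: 0.0
clock: 3.9
position: [0.4465, 0.348, 0.2268]
ee_rot: [0.976, 2.986, -0.0]
force: [-0.4, 0.1, 0.1]
width: 0.997
gripper_force: 0.0
clock: 4.15
position: [0.4463, 0.3484, 0.2268]
ee_rot: [1.061, 2.957, -0.0]
force: [0.7, -0.3, 0.4]
width: 0.998
gripper_force: 0.0
4.15 [0.44631155 0.34838851 0.2268179 ] [-0.94304464  0.33940261  0.24833947  1.7348292  -0.09278408  1.07877003
  0.21730026]
sample [(0.61, [258.1, 168.1], [0.4485, 0.3534, 0.012])]
eye [(0.58, [257.7, 203.8], [0.48, 0.3266, 0.032])]
pad [(0.89, [253.8, 163.0], [0.4414, 0.3521, 0.0])]
tray [(0.98, [282.3, 292.1], [0.6218, 0.2601, 0.0])]
```

View pics/w1.png

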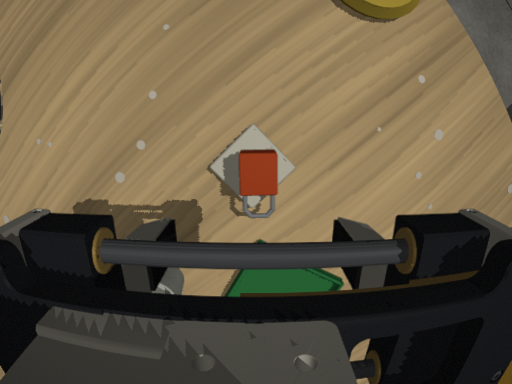

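Wrist view: the block is at about (258,173), with its top face spanning cols 240–277. The eye is just below at (258,204), the pad behind, and the gripper's body fills the lower half.

```bash
cat >> h.py <<'E'
def topface(im,z,V0=120):
    hsv=cv2.cvtColor(im['image'],cv2.COLOR_RGB2HSV); H,S,V=cv2.split(hsv)
    m=(((H<12)|(H>172))&(S>150)&(V>V0)).astype(np.uint8); m[220:]=0
    n,l,st,_=cv2.connectedComponentsWithStats(m); k=1+np.argmax(st[1:,4])
    cs,_=cv2.findContours((l==k).astype(np.uint8),cv2.RETR_EXTERNAL,cv2.CHAIN_APPROX_NONE)
    p=np.array([at(im,q[0][0],q[0][1],z,True)[:2] for q in cs[0]],np.float32)
    return st[k],cv2.minAreaRect(p)
E
python3 - <<'E'
from h import *
im=get_image('wrist')
for v in (80,120,150,180): print(v,topface(im,.052,v))
x,y=258,173; print(im['image'][145:200:3,258].tolist())
s=observe(); M=rot(s['ee_rot']); print(np.degrees(np.arctan2(M[1,0],M[0,0])))
E
```

```text
80 (array([ 239,  153,   38,   43, 1600], dtype=int32), ((0.44781526923179626, 0.3529568314552307), (0.04268905147910118, 0.04898533225059509), 50.547420501708984))
120 (array([ 239,  153,   38,   43, 1549], dtype=int32), ((0.4478873014450073, 0.3529183268547058), (0.04197055846452713, 0.048844825476408005), 51.38848876953125))Traceback (most recent call last):
  File "<stdin>", line 3, in <module>
  File "h.py", line 23, in topface
    n,l,st,_=cv2.connectedComponentsWithStats(m); k=1+np.argmax(st[1:,4])
                                                      ~~~~~~~~~^^^^^^^^^^
    return _wrapfunc(a, 'argmax', axis=axis, out=out, **kwds)
    return bound(*args, **kwds)
ValueError: attempt to get argmax of an empty sequence
```

```bash
python3 -m handwheel '[[0.08,0.22,0.5,0,0,0],[0,0,1,0,0,0],[0,0,1,0,0,0],[0,0,1,0,0,0],[0,0,1,0,0,0],[0,0,1,0,0,0],[0,0,1,0,0,0],[0,0,1,0,0,0]]' 1 45
python3 -m handwheel '[[0,0,1,0,0,0],[0,0,1,0,0,0],[0,0,0.6,0,0,0],[0,0,0.35,0,0,0],[0,0,0,0,0,0],[0,0,0,0,0,0]]'
python3 -m handwheel '[[0,0,0,0,0,0],[0,0,0,0,0,0],[0,0,0,0,0,0],[0,0,0,0,0,0],[0,0,0,0,0,0],[0,0,0,0,0,0],[0,0,0,0,0,0],[0,0,0,0,0,0]]' 0 45
```

```text
clock: 5.12
position: [0.4475, 0.3536, 0.075]
ee_rot: [-1.063, -2.956, 0.0]
force: [0.3, 1.1, -0.1]
width: 1.001
gripper_force: 0.0
clock: 5.62
position: [0.4479, 0.3536, 0.0179]
ee_rot: [1.063, 2.956, 0.0]
force: [0.4, -1.1, 1.2]
width: 1.0
gripper_force: 0.0
clock: 6.28
position: [0.4477, 0.3535, 0.0178]
ee_rot: [1.063, 2.956, 0.0]
force: [-0.2, -0.1, 0.1]
width: 0.478
gripper_force: 44.8
```

```bash
python3 -m handwheel '[[0,0,-0.3,0,0,0],[0,0,-0.7,0,0,0],[0,0,-1,0,0,0],[0,0,-1,0,0,0],[0,0,-1,0,0,0],[0,0,-1,0,0,0],[0,0,-1,0,0,0],[0,0,-1,0,0,0]]' 
python3 -m handwheel '[[0,0,-1,0,0,0],[0,0,-1,0,0,0],[0,0,-1,0,0,0],[-0.5,-0.4,-0.5,0,0,0],[-1,-0.82,0,0,0,0],[-1,-0.82,0,0,0,0],[-1,-0.82,0,0,0,0],[-1,-0.82,0,0,0,0]]'
python3 -m handwheel '[[-1,-0.82,0,0,0,0],[-1,-0.82,0,0,0,0],[-1,-0.82,0,0,0,0],[-1,-0.82,0,0,0,0],[-1,-0.82,0,0,0,0],[-1,-0.82,0,0,0,0],[-1,-0.82,0,0,0,0],[-1,-0.82,0,0,0,0]]'
python3 -m handwheel '[[-1,-0.82,0,0,0,0],[-1,-0.82,0,0,0,0],[-1,-0.82,0,0,0,0],[-1,-0.82,0,0,0,0],[-1,-0.82,0,0,0,0],[-1,-0.82,0,0,0,0],[-1,-0.82,0,0,0,0],[-1,-0.82,0,0,0,0]]'
python3 -m handwheel '[[-1,-0.82,0,0,0,0],[-1,-0.82,0,0,0,0],[-1,-0.82,0,0,0,0],[-0.8,-0.7,0,0,0,0],[-0.3,-0.3,0,0,0,0],[0,0,0,0,0,0],[0,0,0,0,0,0]]'
python3 - <<'E'
from h import *
im=get_image('wrist'); cv2.imwrite('pics/w2.png',im['image'][:,:,::-1])
for l,z in [('gauge',0),('hook',.052),('pointer',.068),('mark_tip',.068)]: print(l,pt(l,'wrist',im,z,2))
E
```

```text
clock: 6.95
position: [0.4474, 0.3531, 0.159]
ee_rot: [-1.064, -2.956, 0.0]
force: [-0.2, 0.0, -1.3]
width: 0.474
gripper_force: 44.8
clock: 7.62
position: [0.47, 0.2368, 0.2274]
ee_rot: [-1.064, -2.956, 0.001]
force: [0.4, 0.1, -0.9]
width: 0.478
gripper_force: 44.8
clock: 8.28
position: [0.5092, 0.0339, 0.2274]
ee_rot: [-1.064, -2.955, 0.001]
force: [-0.1, 0.2, -1.6]
width: 0.479
gripper_force: 44.8
clock: 8.95
position: [0.5486, -0.1689, 0.2274]
ee_rot: [-1.064, -2.955, 0.0]
force: [1.1, -1.1, -1.8]
width: 0.476
gripper_force: 44.8
clock: 9.53
position: [0.5681, -0.2721, 0.2273]
ee_rot: [-1.064, -2.955, -0.001]
force: [0.3, 0.6, -1.6]
width: 0.48
gripper_force: 44.8
gauge []
hook [(0.7, [503.7, 9.1], [0.604, 0.1882, 0.052]), (0.61, [332.1, 73.8], [0.533, -0.1285, 0.052])]
pointer [(0.85, [181.1, 167.3], [0.5068, -0.326, 0.068])]
mark_tip [(0.73, [233.2, 137.7], [0.5196, -0.2609, 0.068])]
```

View pics/w2.png

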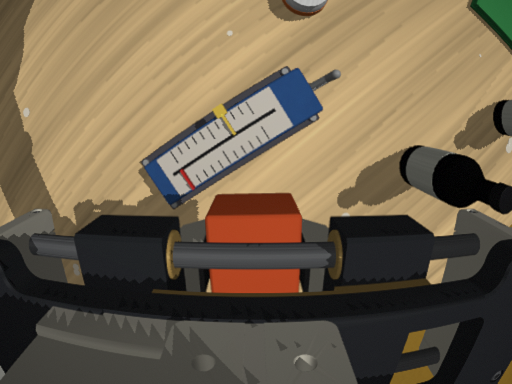

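The wrist view shows the gauge clearly. The pin top is at about (337,74), the yellow mark runs from (220,112) to (233,136), the red pointer is at (187,179), and the sample is held in the fingers at (254,245).

Run:
```python
from h import *
im=get_image('wrist'); I=im['image']; H,S,V=cv2.split(cv2.cvtColor(I,cv2.COLOR_RGB2HSV))
roi=np.zeros(H.shape,bool); roi[60:200,135:330]=1
def pw(m,z):
    ys,xs=np.nonzero(m); return np.array([at(im,x,y,z,True)[:2] for x,y in zip(xs,ys)],np.float32)
blue=roi&(H>105)&(H<130)&(S>120)
for vm in (60,110,140):
    p=pw(blue&(V>vm),.06); print('blue',vm,len(p),cv2.minAreaRect(p))
c,wh,a=cv2.minAreaRect(pw(blue&(V>60),.06))
line=roi&(V<60)&(S<120)
t=np.radians(82.3);
roi2=roi.copy()
red=roi&((H<8)|(H>172))&(S>120); yel=roi&(H>20)&(H<34)&(S>150)
for nm,m in(('red',red),('yel',yel)):
    p=pw(m,.068); u=p@[np.cos(t),np.sin(t)]; v=p@[-np.sin(t),np.cos(t)]
    print(nm,len(p),p.mean(0),'u',np.median(u),u.min(),u.max(),'v',v.min(),v.max())
    for lo in np.arange(v.min(),v.max(),.004):
        k=(v>=lo)&(v<lo+.004); print('  v%.3f u %.4f w %.4f n%d'%(lo,u[k].mean(),np.ptp(u[k]),k.sum()))
cv2.imwrite('pics/w2b.png',cv2.resize(I[55:205,135:355,::-1],(800,545),interpolation=cv2.INTER_CUBIC))
```

```text
blue 60 2532 ((0.5166366696357727, -0.26334208250045776), (0.20721176266670227, 0.055271461606025696), 82.45331573486328)
blue 110 1867 ((0.5156965255737305, -0.26290011405944824), (0.20583286881446838, 0.05143774673342705), 81.78124237060547)Traceback (most recent call last):
  File "<stdin>", line 8, in <module>
cv2.error: OpenCV(4.12.0) /io/opencv/modules/imgproc/src/convhull.cpp:143: error: (-215:Assertion failed) total >= 0 && (depth == CV_32F || depth == CV_32S) in function 'convexHull'
```

Run:
```python
from h import *
im=get_image('wrist'); I=im['image']; H,S,V=cv2.split(cv2.cvtColor(I,cv2.COLOR_RGB2HSV))
roi=np.zeros(H.shape,bool); roi[60:200,135:330]=1
def pw(m,z):
    ys,xs=np.nonzero(m); return np.array([at(im,x,y,z,True)[:2] for x,y in zip(xs,ys)],np.float32)
t=np.radians(82.3); ex=np.array([np.cos(t),np.sin(t)]); ey=np.array([-ex[1],ex[0]])
red=roi&((H<8)|(H>172))&(S>120); yel=roi&(H>20)&(H<34)&(S>150)
for nm,m in(('red',red),('yel',yel)):
    p=pw(m,.068)-[0.5345,-.1295]; u=p@ex; v=p@ey
    print(nm,len(p),'u',np.median(u),u.min(),u.max(),'v',v.min(),v.max())
    for lo in np.arange(v.min(),v.max(),.004):
        k=(v>=lo)&(v<lo+.004); print('  v%.3f u %.4f w %.4f n%d'%(lo,u[k].mean(),np.ptp(u[k]),k.sum()))
# scale black centre line
blk=roi&(V<50); p=pw(blk,.062)-[.5345,-.1295]; u=p@ex; v=p@ey; k=(abs(v)<.01)&(u>-.2)&(u<-.08); print('line',k.sum(),np.polyfit(u[k],v[k],1))
cv2.imwrite('pics/w2b.png',cv2.resize(I[55:205,135:355,::-1],(800,545),interpolation=cv2.INTER_CUBIC))
```

```text
red 197 u -0.17815167017040529 -0.2029512371136718 -0.11159039907103645 v -0.09582425662688256 -9.529779932817118e-05
  v-0.096 u -0.1141 w 0.0059 n7
  v-0.092 u -0.1160 w 0.0103 n8
  v-0.088 u -0.1200 w 0.0113 n4
  v-0.084 u -0.1277 w 0.0147 n13
  v-0.080 u -0.1348 w 0.0153 n11
  v-0.076 u -0.1417 w 0.0134 n6
  v-0.072 u -0.1502 w 0.0072 n6
  v-0.068 u -0.1541 w 0.0113 n11
  v-0.064 u -0.1630 w 0.0120 n9
  v-0.060 u -0.1659 w 0.0085 n10
  v-0.056 u -0.1744 w 0.0102 n11
  v-0.052 u -0.1801 w 0.0102 n13<stdin>:12: RuntimeWarning: Mean of empty slice.
  ret = ret.dtype.type(ret / rcount)
Traceback (most recent call last):
ValueError: zero-size array to reduction operation maximum which has no identity
```

```bash
cat > g.py <<'E'
from h import *
O=np.array([.5345,-.1295])
def pw(im,m,z):
    ys,xs=np.nonzero(m); return np.array([at(im,x,y,z,True)[:2] for x,y in zip(xs,ys)],np.float32)
def frame(t): t=np.radians(t); ex=np.array([np.cos(t),np.sin(t)]); return ex,np.array([-ex[1],ex[0]])
E
python3 - <<'E'
from g import *
im=get_image('wrist'); I=im['image']; H,S,V=cv2.split(cv2.cvtColor(I,cv2.COLOR_RGB2HSV))
roi=np.zeros(H.shape,bool); roi[60:200,135:330]=1
ex,ey=frame(82.3)
for nm,m in(('red',roi&((H<8)|(H>172))&(S>120)),('yel',roi&(H>20)&(H<34)&(S>150))):
    p=pw(im,m,.068)-O; u=p@ex; v=p@ey; k=abs(v)<.035; u,v=u[k],v[k]
    print(nm,len(u),'u',np.median(u),u.min(),u.max(),'v',v.min(),v.max())
    for lo in np.arange(-.035,.035,.004):
        k=(v>=lo)&(v<lo+.004)
        if k.any(): print('  v%.3f u %.4f w %.4f n%d'%(lo,u[k].mean(),np.ptp(u[k]),k.sum()))
p=pw(im,roi&(V<50),.062)-O; u=p@ex; v=p@ey; k=(abs(v)<.006)&(u>-.19)&(u<-.08); print('line',k.sum(),np.polyfit(u[k],v[k],1) if k.sum()>5 else 0)
cv2.imwrite('pics/w2b.png',cv2.resize(I[55:205,135:355,::-1],(800,545),interpolation=cv2.INTER_CUBIC))
E
```

```text
red 88 u -0.2002780452517573 -0.2025937401121957 -0.19741783484454217 v -0.026170359632970906 -9.570310077594957e-05
  v-0.027 u -0.2002 w 0.0036 n11
  v-0.023 u -0.2001 w 0.0042 n14
  v-0.019 u -0.2002 w 0.0039 n12
  v-0.015 u -0.2001 w 0.0036 n12
  v-0.011 u -0.2003 w 0.0039 n13
  v-0.007 u -0.2003 w 0.0039 n13
  v-0.003 u -0.2001 w 0.0052 n13
yel 166 u -0.12906392751805007 -0.13495028201269846 -0.12309137198427804 v -0.00046676777616927727 0.034875697089216784
  v-0.003 u -0.1289 w 0.0030 n5
  v0.001 u -0.1290 w 0.0021 n9
  v0.005 u -0.1291 w 0.0018 n7
  v0.009 u -0.1290 w 0.0024 n9
  v0.013 u -0.1291 w 0.0021 n8
  v0.017 u -0.1292 w 0.0021 n8
  v0.021 u -0.1293 w 0.0077 n16
  v0.025 u -0.1290 w 0.0115 n41
  v0.029 u -0.1292 w 0.0119 n43
  v0.033 u -0.1288 w 0.0115 n20
line 181 [ 0.00129498 -0.00010037]
```

View pics/w2b.png

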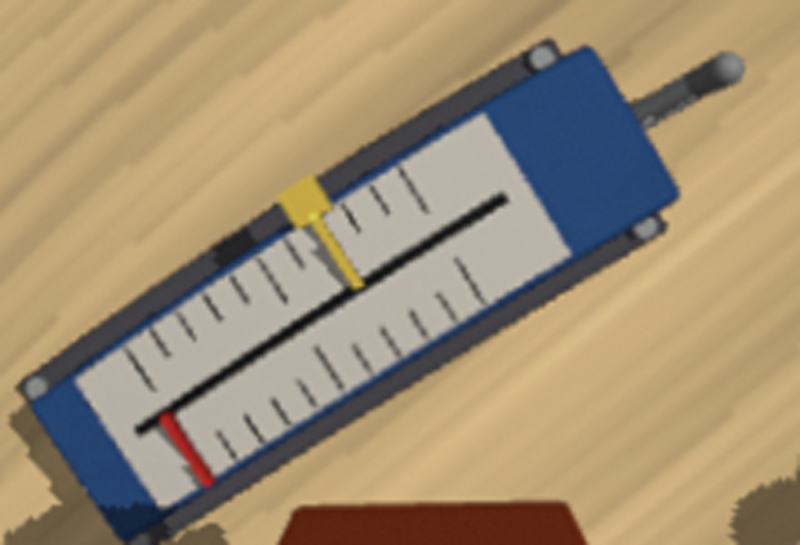

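The crop is sharp: the pointer sits at 0 on the scale and the yellow tip at crop (358,287). Measured in the gauge frame, the pointer is at −200.2 mm (−200 expected) and the mark at −129.0 mm. That puts the mark at 71 mm of slide. The gauge axis is at 82.4°.

```bash
python3 -m handwheel '[[0,0,0,0,0,0.5],[0,0,0,0,0,1],[0,0,0,0,0,1],[0,0,0,0,0,1],[0,0,0,0,0,1],[0,0,0,0,0,1],[0,0,0,0,0,1],[0,0,0,0,0,1]]'
python3 -m handwheel '[[0,0,0,0,0,1],[0,0,0,0,0,1],[0,0,0,0,0,1],[0,0,0,0,0,1],[0,0,0,0,0,1],[0,0,0,0,0,1],[0,0,0,0,0,1],[0,0,0,0,0,0]]'
python3 -m handwheel '[[0.4,-0.1,0,0,0,0],[1,-0.3,0,0,0,0],[1,-0.3,0,0,0,0],[1,-0.3,0,0,0,0],[1,-0.3,0,0,0,0],[1,-0.3,0,0,0,0],[1,-0.3,0,0,0,0],[1,-0.3,0,0,0,0]]'
python3 -m handwheel '[[1,-0.3,0,0,0,0],[0.4,-0.1,0.3,0,0,0],[0,0,1,0,0,0],[0,0,1,0,0,0],[0,0,1,0,0,0],[0,0,1,0,0,0],[0,0,1,0,0,0],[0,0,0.7,0,0,0]]'
python3 -m handwheel '[[0,0,0,0,0,0],[0,0,0,0,0,0]]'
python3 - <<'E'
from g import *
ex,ey=frame(82.4); s=observe(); d=s['position'][:2]-O; M=rot(s['ee_rot']); print('gauge-frame TCP',d@ex,d@ey,s['position'][2],'yaw',np.degrees(np.arctan2(M[1,0],M[0,0])))
im=get_image('wrist'); cv2.imwrite('pics/w3.png',im['image'][:,:,::-1])
im=get_image('scene'); cv2.imwrite('pics/s3.png',cv2.resize(im['image'][80:230,120:320,::-1],(800,600),interpolation=cv2.INTER_CUBIC))
for l,z in [('hook',.052),('eye',.119),('sample',.1)]: print(l,pt(l,'scene',im,z,1))
im=get_image('top')
for l,z in [('hook',.052),('eye',.119),('sample',.1)]: print(l,pt(l,'top',im,z,1))
E
```

```text
clock: 10.6
position: [0.569, -0.272, 0.2278]
ee_rot: [1.796, 2.577, 0.0]
force: [0.7, 0.1, -1.2]
width: 0.478
gripper_force: 44.8
clock: 11.27
position: [0.569, -0.2719, 0.2277]
ee_rot: [-2.366, -2.067, -0.0]
force: [0.5, 0.6, -1.9]
width: 0.477
gripper_force: 44.8
clock: 11.93
position: [0.5444, -0.1181, 0.2278]
ee_rot: [-2.36, -2.074, -0.001]
force: [0.3, 0.3, -1.4]
width: 0.477
gripper_force: 44.8
clock: 12.6
position: [0.5397, -0.0909, 0.1059]
ee_rot: [-2.36, -2.072, 0.002]
force: [-0.3, 0.2, -1.8]
width: 0.478
gripper_force: 44.8
clock: 12.77
position: [0.54, -0.0912, 0.1074]
ee_rot: [-2.362, -2.07, 0.002]
force: [-0.1, 0.3, -0.7]
width: 0.477
gripper_force: 44.8
gauge-frame TCP 0.03869608799910217 -0.00034571557545838225 0.1073581043458199 yaw 82.48025271607
hook [(0.54, [221.4, 158.0], [0.5461, -0.127, 0.052])]
eye [(0.55, [221.1, 135.1], [0.5246, -0.1347, 0.119])]
sample [(0.7, [231.5, 150.6], [0.5452, -0.0932, 0.1])]
hook [(0.4, [169.3, 186.0], [0.6116, 0.2572, 0.052])]
eye []
sample []
```

View pics/s3.png

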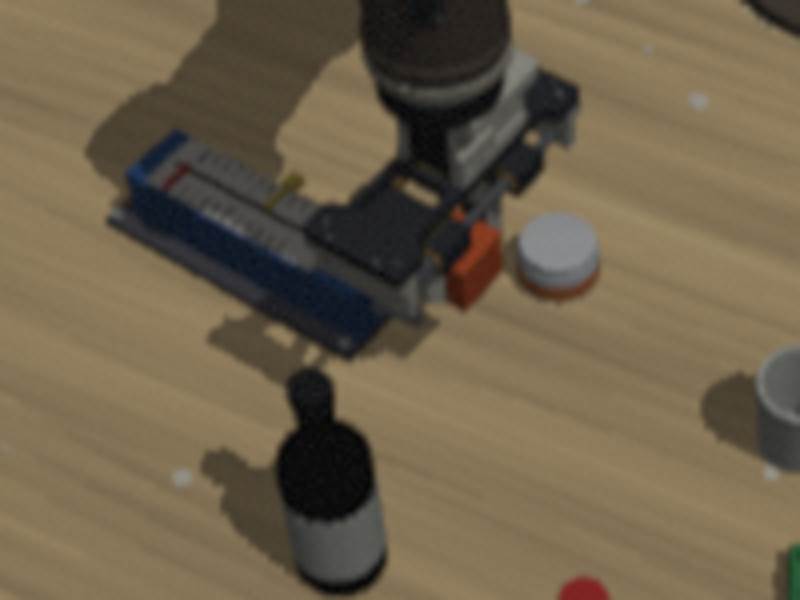

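The scene crop shows the block at (475,265) held high, just off the gauge's end. The pointer and mark are visible, the tin is clear at (557,255) and so is the bottle at (335,480). Next I lower the eye over the pin.

```bash
python3 -m handwheel '[[0,0,0.2,0,0,0],[0,0,0.3,0,0,0],[0,0,0.3,0,0,0],[0,0,0.3,0,0,0],[0,0,0.3,0,0,0],[0,0,0.3,0,0,0],[0,0,0.3,0,0,0],[0,0,0.2,0,0,0]]' - 50
python3 -m handwheel '[[0,0,0.3,0,0,0],[0,0,0.3,0,0,0],[0,0,0.3,0,0,0],[0,0,0.2,0,0,0],[0,0,0.1,0,0,0],[0,0,0,0,0,0],[0,0,0,0,0,0]]'
python3 -m handwheel '[[0,0,0,0,0,0]]'
python3 - <<'E'
from g import *
ex,ey=frame(82.4); s=observe(); d=s['position'][:2]-O; print('gauge-frame TCP',d@ex,d@ey,s['position'][2],s['force'],s['ft_torque'])
im=get_image('scene'); 
for l,z in [('pointer',.068),('mark_tip',.068),('eye',.052),('sample',.032)]: print(l,pt(l,'scene',im,z,1))
E
```

```text
clock: 13.88
position: [0.5402, -0.091, 0.0628]
ee_rot: [-2.363, -2.07, 0.001]
force: [0.6, 0.3, -1.1]
width: 0.481
gripper_force: 49.8
clock: 14.47
position: [0.5405, -0.0911, 0.0397]
ee_rot: [-2.363, -2.07, 0.0]
force: [-0.1, 0.0, -1.1]
width: 0.481
gripper_force: 49.8
clock: 14.55
position: [0.5407, -0.0911, 0.04]
ee_rot: [2.363, 2.07, 0.001]
force: [0.2, -0.2, -1.1]
width: 0.477
gripper_force: 49.8
gauge-frame TCP 0.03891835093097491 -0.0010760862012522575 0.03996471753661072 [ 0.21061118 -0.19530496 -1.07095643] [-0.0954845   0.04946032  0.0256727 ]
pointer [(0.57, [227.0, 150.7], [0.5279, -0.1186, 0.068])]
mark_tip [(0.59, [186.9, 130.6], [0.5145, -0.2548, 0.068])]
eye [(0.68, [228.5, 154.5], [0.5265, -0.1158, 0.052])]
sample [(0.75, [232.1, 165.0], [0.5407, -0.098, 0.032])]
```

```bash
python3 -m handwheel '[[0.1,0.05,0,0,0,0],[0.1,0,0,0,0,0],[0.1,0,0,0,0,0],[0,0,0,0,0,0],[0,0,0,0,0,0]]'
python3 -m handwheel '[[0.1,0,0,0,0,0],[0.1,0,0,0,0,0],[0,0,0,0,0,0],[0,0,0,0,0,0]]'
python3 -m handwheel '[[0.1,0,0,0,0,0],[0.1,0,0,0,0,0],[0,0,0,0,0,0],[0,0,0,0,0,0]]'
python3 -m handwheel '[[0.1,0,0,0,0,0],[0.1,0,0,0,0,0],[0.1,0,0,0,0,0],[0.1,0,0,0,0,0],[0.1,0,0,0,0,0],[0,0,0,0,0,0],[0,0,0,0,0,0]]'
python3 - <<'E'
from g import *
ex,ey=frame(82.4); s=observe(); d=s['position'][:2]-O; print('gauge-frame TCP',d@ex,d@ey,s['position'][2],s['force'],s['ft_torque'])
E
```

```text
clock: 15.22
position: [0.5423, -0.0849, 0.0397]
ee_rot: [-2.363, -2.07, -0.0]
force: [0.7, 1.1, -1.7]
width: 0.478
gripper_force: 49.8
clock: 15.55
position: [0.5427, -0.0817, 0.0397]
ee_rot: [2.363, 2.069, -0.001]
force: [-0.5, -3.1, -2.1]
width: 0.473
gripper_force: 49.8
clock: 15.88
position: [0.5433, -0.0773, 0.0397]
ee_rot: [2.363, 2.07, -0.0]
force: [-1.0, -2.8, -1.2]
width: 0.474
gripper_force: 49.7
clock: 16.47
position: [0.5446, -0.0673, 0.0397]
ee_rot: [2.363, 2.07, -0.0]
force: [-1.2, -5.7, -1.1]
width: 0.482
gripper_force: 49.7
gauge-frame TCP 0.06296530265436945 -0.0018140718703198062 0.039730792729210776 [-1.17399635 -5.67351095 -1.12907342] [-1.17992862  0.22802579  0.01090044]
```

Contact came at TCP x ≈ 48 mm and the force follows the spring law, so the eye is hooked. I pull on to just short of the mark and measure there.

```bash
python3 -m handwheel '[[0.1,-0.05,0,0,0,0],[0.15,-0.05,0,0,0,0],[0.2,0,0,0,0,0],[0.2,0,0,0,0,0],[0.2,0,0,0,0,0],[0.2,0,0,0,0,0],[0.2,0,0,0,0,0],[0.2,0,0,0,0,0]]'
python3 -m handwheel '[[0.2,0,0,0,0,0],[0.2,0,0,0,0,0],[0.15,0,0,0,0,0],[0.1,0,0,0,0,0],[0.05,0,0,0,0,0],[0,0,0,0,0,0],[0,0,0,0,0,0]]'
python3 - <<'E'
from g import *
ex,ey=frame(82.4); s=observe(); d=s['position'][:2]-O; print('gauge-frame TCP',d@ex,d@ey,s['position'][2],s['force'],s['ft_torque'])
out=[]
for cam,(a,b,c,e) in (('top',(195,245,300,385)),('scene',(100,170,140,230))):
    im=get_image(cam); new=im['image']; old=cv2.imread(f'pics/{cam}0.png')[:,:,::-1]
    out.append(cv2.resize(new[a:b,c:e,::-1],(800,290 if cam=='top' else 300),interpolation=cv2.INTER_CUBIC))
    for nm,I in (('old',old),('new',new)):
        F=I.astype(float); 
        for col,w in (('red',F[:,:,0]-F[:,:,1:].max(2)),('yel',np.minimum(F[:,:,0],F[:,:,1])-F[:,:,2])):
            wr=w[a:b,c:e]; wr=np.where(wr>(40 if col=='red' else 70),wr,0); ys,xs=np.nonzero(wr)
            if len(xs)==0: print(cam,nm,col,'none'); continue
            W=wr[ys,xs]; p=at(im,c+(xs*W).sum()/W.sum(),a+(ys*W).sum()/W.sum(),.068)[:2]-O
            print(cam,nm,col,len(xs),'u %.4f v %.4f'%(p@ex,p@ey))
cv2.imwrite('pics/pull.png',np.vstack(out))
E
```

```text
clock: 17.13
position: [0.5474, -0.0398, 0.04]
ee_rot: [2.362, 2.067, -0.0]
force: [1.3, -10.4, -2.4]
width: 0.476
gripper_force: 49.8
clock: 17.72
position: [0.5491, -0.0267, 0.04]
ee_rot: [2.362, 2.066, -0.001]
force: [2.1, -11.3, -2.6]
width: 0.479
gripper_force: 49.8
gauge-frame TCP 0.10384627830835537 -0.0009139910833235645 0.040031194697021336 [  2.09402438 -11.33651036  -2.55590066] [-2.46901101 -0.22750045  0.22599834]
top old red 4 u -0.2008 v -0.0163
top old yel 10 u -0.1295 v 0.0315
top new red 4 u -0.1443 v -0.0171
top new yel none
scene old red 6 u -0.1984 v -0.0112
scene old yel none
scene new red 5 u -0.1423 v -0.0177
scene new yel none
```

View pics/pull.png

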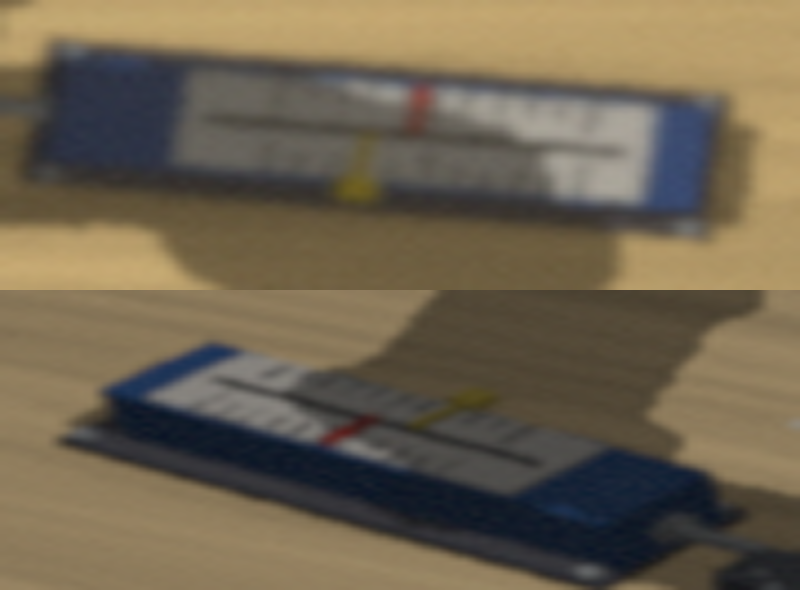

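The top crop (upper half) shows the red pointer at (418,108) still short of the yellow mark at (362,160). The scene crop agrees. The slide is at about 56 mm by both cameras and by the arm, so roughly 14.7 mm remain.

```bash
cat > m.py <<'E'
from g import *
ex,ey=frame(82.4); s=observe(); d=s['position'][:2]-O; print(s['clock'],'TCP',d@ex,d@ey,s['position'][2],s['force'])
for cam,(a,b,c,e) in (('top',(195,245,300,385)),('scene',(100,170,140,230))):
    us=[]
    for i in range(3):
        im=get_image(cam); F=im['image'].astype(float)
        for col,w,th in (('red',F[:,:,0]-F[:,:,1:].max(2),30),('yel',np.minimum(F[:,:,0],F[:,:,1])-F[:,:,2],45)):
            wr=w.copy(); m=np.zeros_like(w,bool); m[a:b,c:e]=1
            ys,xs=np.nonzero(m&(w>th)); P=np.array([at(im,x,y,.068)[:2]-O for x,y in zip(xs,ys)]).reshape(-1,2); W=w[ys,xs]
            v=P@ey; k=(v>-.03)&(v<.0) if col=='red' else (v>.003)&(v<.034)
            if k.any(): us.append((col,int(k.sum()),round(float((P@ex)[k]@W[k]/W[k].sum()),4)))
    print(cam,us)
E
python3 -m handwheel '[[0.1,0,0,0,0,0],[0.1,0,0,0,0,0],[0.1,0,0,0,0,0],[0.1,0,0,0,0,0],[0.1,0,0,0,0,0],[0.1,0,0,0,0,0],[0.05,0,0,0,0,0],[0,0,0,0,0,0]]'
python3 -m handwheel '[[0,0,0,0,0,0]]'
python3 m.py
```

```text
clock: 18.48
position: [0.5508, -0.0143, 0.04]
ee_rot: [2.362, 2.065, -0.001]
force: [1.6, -13.1, -2.8]
width: 0.479
gripper_force: 49.8
clock: 18.57
position: [0.5508, -0.0144, 0.04]
ee_rot: [2.362, 2.065, -0.001]
force: [1.4, -14.0, -3.1]
width: 0.478
gripper_force: 49.8
18.5667 TCP 0.11620648038161653 -0.0009313852373663695 0.040002834503630874 [  1.36597943 -14.03837366  -3.0843111 ]
top [('red', 7, -0.1321), ('yel', 59, -0.2465), ('red', 9, -0.1324), ('yel', 60, -0.2451), ('red', 7, -0.1322), ('yel', 59, -0.2466)]
scene [('red', 9, -0.1299), ('red', 9, -0.1299), ('red', 9, -0.1298)]
```

```bash
python3 -m handwheel '[[0.05,0,0,0,0,0],[0.04,0,0,0,0,0],[0.02,0,0,0,0,0],[0,0,0,0,0,0],[0,0,0,0,0,0],[0,0,0,0,0,0]]'
python3 m.py
python3 - <<'E'
from g import *
im=get_image('top');a=im['image'][195:245,300:385,::-1];im=get_image('scene');b=im['image'][110:160,150:235,::-1]
cv2.imwrite('pics/hold.png',np.vstack([cv2.resize(x,(510,300),interpolation=cv2.INTER_CUBIC) for x in (a,b)]))
E
```

```text
clock: 19.37
position: [0.5511, -0.0125, 0.04]
ee_rot: [2.362, 2.065, -0.002]
force: [1.5, -12.2, -3.4]
width: 0.476
gripper_force: 49.8
19.3667 TCP 0.11818660725710532 -0.0009329201080898429 0.039977410640438804 [  1.54476322 -12.22789286  -3.42599208]
top [('red', 9, -0.1299), ('yel', 61, -0.2453), ('red', 9, -0.1299), ('yel', 61, -0.245), ('red', 9, -0.1299), ('yel', 59, -0.2449)]
scene [('red', 9, -0.1277), ('red', 10, -0.1277), ('red', 10, -0.1277)]
```

View pics/hold.png

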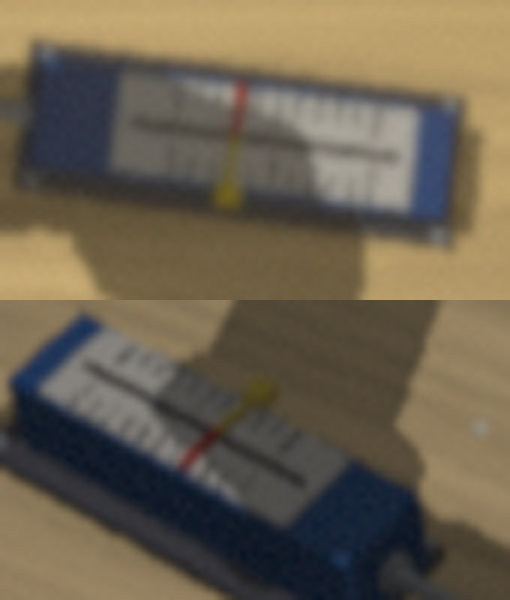

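Both views show the pointer and mark in one straight line (top crop: red (240,95), yellow (232,165)). The slide is at 70.8 mm against the mark at 71.1 mm. I hold for two seconds, then ease back slowly.

```bash
Z=0; python3 -m handwheel '[[0,0,0,0,0,0],[0,0,0,0,0,0],[0,0,0,0,0,0],[0,0,0,0,0,0],[0,0,0,0,0,0],[0,0,0,0,0,0],[0,0,0,0,0,0],[0,0,0,0,0,0]]'
python3 -m handwheel '[[0,0,0,0,0,0],[0,0,0,0,0,0],[0,0,0,0,0,0],[0,0,0,0,0,0],[0,0,0,0,0,0],[0,0,0,0,0,0],[0,0,0,0,0,0],[0,0,0,0,0,0]]'
python3 -m handwheel '[[0,0,0,0,0,0],[0,0,0,0,0,0],[0,0,0,0,0,0],[-0.03,0,0,0,0,0],[-0.06,0,0,0,0,0],[-0.08,0,0,0,0,0],[-0.08,0,0,0,0,0],[-0.08,0,0,0,0,0]]'
python3 -m handwheel '[[-0.08,0,0,0,0,0],[-0.08,0,0,0,0,0],[-0.08,0,0,0,0,0],[-0.08,0,0,0,0,0],[-0.08,0,0,0,0,0],[-0.08,0,0,0,0,0],[-0.08,0,0,0,0,0],[-0.08,0,0,0,0,0]]'
python3 -m handwheel '[[-0.08,0,0,0,0,0],[-0.08,0,0,0,0,0],[-0.08,0,0,0,0,0],[-0.08,0,0,0,0,0],[-0.08,0,0,0,0,0],[-0.08,0,0,0,0,0],[-0.08,0,0,0,0,0],[-0.08,0,0,0,0,0]]'
python3 -m handwheel '[[-0.08,0,0,0,0,0],[-0.08,0,0,0,0,0],[-0.08,0,0,0,0,0],[-0.08,0,0,0,0,0],[-0.08,0,0,0,0,0],[-0.08,0,0,0,0,0],[-0.08,0,0,0,0,0],[-0.08,0,0,0,0,0]]'
python3 -m handwheel '[[-0.08,0,0,0,0,0],[-0.08,0,0,0,0,0],[-0.08,0,0,0,0,0],[-0.08,0,0,0,0,0],[-0.08,0,0,0,0,0],[-0.08,0,0,0,0,0],[-0.08,0,0,0,0,0],[-0.08,0,0,0,0,0]]'
python3 m.py
```

```text
clock: 20.43
position: [0.5511, -0.0125, 0.04]
ee_rot: [2.362, 2.065, -0.001]
force: [1.6, -13.2, -3.2]
width: 0.476
gripper_force: 49.8
clock: 21.1
position: [0.5511, -0.0125, 0.04]
ee_rot: [2.362, 2.065, -0.001]
force: [1.7, -14.5, -3.0]
width: 0.476
gripper_force: 49.8
clock: 21.77
position: [0.5502, -0.0189, 0.04]
ee_rot: [2.362, 2.065, -0.001]
force: [1.7, -11.9, -2.1]
width: 0.476
gripper_force: 49.8
clock: 22.43
position: [0.5486, -0.0309, 0.04]
ee_rot: [2.362, 2.066, -0.0]
force: [1.5, -11.3, -2.3]
width: 0.477
gripper_force: 49.8
clock: 23.1
position: [0.5469, -0.043, 0.04]
ee_rot: [2.362, 2.067, 0.0]
force: [1.1, -9.7, -2.7]
width: 0.479
gripper_force: 49.8
clock: 23.77
position: [0.5454, -0.0551, 0.04]
ee_rot: [2.362, 2.068, 0.001]
force: [2.1, -7.4, -1.8]
width: 0.475
gripper_force: 49.8
clock: 24.43
position: [0.5437, -0.0671, 0.04]
ee_rot: [2.362, 2.069, 0.001]
force: [1.4, -5.0, -1.8]
width: 0.475
gripper_force: 49.8
24.4333 TCP 0.06304428343714688 -0.0008763695243157142 0.040040435171798505 [ 1.35044553 -4.95673644 -1.81424264]
top [('red', 11, -0.1844), ('yel', 59, -0.2444), ('red', 12, -0.1844), ('yel', 60, -0.2447), ('red', 11, -0.1845), ('yel', 60, -0.2467)]
scene [('red', 12, -0.1822), ('red', 11, -0.1821), ('red', 12, -0.1821)]
```

```bash
python3 -m handwheel '[[-0.08,0,0,0,0,0],[-0.08,0,0,0,0,0],[-0.08,0,0,0,0,0],[-0.08,0,0,0,0,0],[-0.08,0,0,0,0,0],[-0.08,0,0,0,0,0],[-0.08,0,0,0,0,0],[-0.06,0,0,0,0,0]]'
python3 -m handwheel '[[-0.05,0,0,0,0,0],[-0.05,0,0,0,0,0],[-0.05,0,0,0,0,0],[-0.05,0,0,0,0,0],[-0.05,0,0,0,0,0],[-0.05,0,0,0,0,0],[-0.05,0,0,0,0,0],[-0.05,0,0,0,0,0]]'
python3 -m handwheel '[[-0.08,0,0,0,0,0],[-0.08,0,0,0,0,0],[-0.02,0,0,0,0,0],[0,0,0,0,0,0],[0,0,0,0,0,0]]'
python3 m.py
```

```text
clock: 25.4
position: [0.5412, -0.079, 0.0398]
ee_rot: [2.363, 2.07, 0.0]
force: [2.4, -3.3, -0.8]
width: 0.475
gripper_force: 49.8
clock: 26.07
position: [0.5396, -0.0864, 0.0395]
ee_rot: [-2.362, -2.07, 0.0]
force: [-0.1, 0.3, -1.6]
width: 0.476
gripper_force: 49.8
clock: 26.48
position: [0.5396, -0.0904, 0.0397]
ee_rot: [-2.363, -2.07, -0.0]
force: [-0.3, -0.8, -2.0]
width: 0.475
gripper_force: 49.8
26.4833 TCP 0.039382384921175705 0.0001278277126331006 0.039728778276811094 [-0.3433258 -0.8086823 -2.0392333]
top [('red', 6, -0.2004), ('yel', 19, -0.2107), ('red', 6, -0.1997), ('yel', 18, -0.2149), ('red', 5, -0.2), ('yel', 18, -0.2147)]
scene [('red', 10, -0.1987), ('red', 9, -0.1988), ('red', 8, -0.1988)]
```

The slide is back at zero and the eye is slack. I lift off the pin and carry the sample to the tray.

```bash
python3 -m handwheel '[[0,0,-0.2,0,0,0],[0,0,-0.3,0,0,0],[0,0,-0.4,0,0,0],[0,0,-0.5,0,0,0],[0,0,-0.6,0,0,0],[0,0,-1,0,0,0],[0,0,-1,0,0,0],[0,0,-1,0,0,0]]'
python3 -m handwheel '[[0,0,-1,0,0,0],[0,0,-1,0,0,0],[0,0,-1,0,0,0],[0,0,-1,0,0,0],[0.5,0,-0.5,0,0,0],[1,0.08,0,0,0,0],[1,0.08,0,0,0,0],[1,0.08,0,0,0,0]]'
python3 -m handwheel '[[1,0.08,0,0,0,0],[1,0.08,0,0,0,0],[1,0.08,0,0,0,0],[1,0.08,0,0,0,0],[1,0.08,0,0,0,0],[1,0.08,0,0,0,0],[1,0.08,0,0,0,0],[1,0.08,0,0,0,0]]'
python3 -m handwheel '[[1,0.08,0,0,0,0],[1,0.08,0,0,0,0],[1,0.08,0,0,0,0],[1,0.08,0,0,0,0],[1,0.08,0,0,0,0],[1,0.08,0,0,0,0],[0.6,0,0,0,0,-0.4],[0,0,0,0,0,-1]]'
python3 -m handwheel '[[0,0,0,0,0,-1],[0,0,0,0,0,-1],[0,0,0,0,0,-1],[0,0,0,0,0,-1],[0,0,0,0,0,-1],[0,0,0,0,0,-1],[0,0,0,0,0,0],[0,0,0,0,0,0]]'
python3 - <<'E'
from g import *
s=observe(); M=rot(s['ee_rot']); print('yaw',np.degrees(np.arctan2(M[1,0],M[0,0])))
im=get_image('wrist'); cv2.imwrite('pics/w4.png',im['image'][:,:,::-1])
print(pt('tray','wrist',im,0,1))
H,S,V=cv2.split(cv2.cvtColor(im['image'],cv2.COLOR_RGB2HSV)); m=(H>45)&(H<85)&(S>90); m[215:]=0
for z in (.018,): 
    p=(pw(im,m,z)-s['position'][:2])@M[:2,:2]; print('tray in tool axes x',p[:,0].min(),p[:,0].max(),'y',p[:,1].min(),p[:,1].max())
E
```

```text
clock: 27.45
position: [0.5395, -0.0907, 0.1417]
ee_rot: [2.363, 2.069, 0.001]
force: [-0.6, -0.4, -2.5]
width: 0.478
gripper_force: 49.8
clock: 28.12
position: [0.5536, -0.0213, 0.2313]
ee_rot: [2.364, 2.068, 0.002]
force: [1.2, 1.1, -1.9]
width: 0.477
gripper_force: 49.8
clock: 28.78
position: [0.5873, 0.1359, 0.231]
ee_rot: [2.363, 2.069, 0.001]
force: [0.8, 0.1, -2.5]
width: 0.475
gripper_force: 49.8
clock: 29.45
position: [0.6137, 0.2687, 0.23]
ee_rot: [-2.252, -2.189, -0.001]
force: [0.1, 0.2, -1.8]
width: 0.479
gripper_force: 49.8
clock: 30.12
position: [0.6142, 0.2642, 0.2305]
ee_rot: [1.758, 2.603, 0.001]
force: [0.4, -0.2, -1.1]
width: 0.48
gripper_force: 49.8
yaw 111.92219259836928
[(0.69, [255.4, 173.2], [0.6191, 0.2575, 0.0])]
tray in tool axes x -0.05952019249797814 0.056327804948631335 y -0.07016958177474013 0.07385464165325763
```

View pics/w4.png

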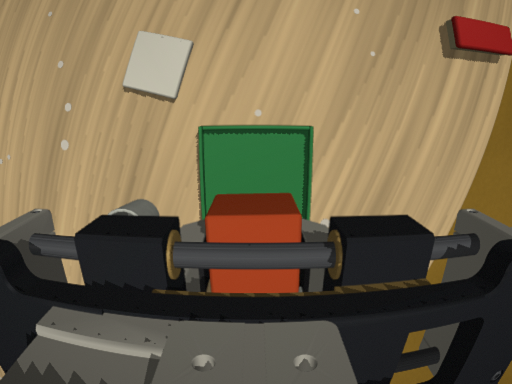

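The tray lies squarely below: its far wall is at row ~128 and its sides at columns 200–312. The sample is held over it at (254,245).

```bash
python3 -m handwheel '[[0.15,0.1,0.5,0,0,0],[0,0,1,0,0,0],[0,0,1,0,0,0],[0,0,1,0,0,0],[0,0,1,0,0,0],[0,0,1,0,0,0],[0,0,1,0,0,0],[0,0,1,0,0,0]]'
python3 -m handwheel '[[0,0,1,0,0,0],[0,0,1,0,0,0],[0,0,0.6,0,0,0],[0,0,0.3,0,0,0],[0,0,0.2,0,0,0],[0,0,0,0,0,0],[0,0,0,0,0,0]]'
python3 -m handwheel '[[0,0,0.1,0,0,0],[0,0,0.05,0,0,0],[0,0,0,0,0,0],[0,0,0,0,0,0]]'
python3 -m handwheel '[[0,0,0.05,0,0,0],[0,0,0,0,0,0],[0,0,0,0,0,0]]'
```

```text
clock: 30.88
position: [0.6146, 0.2685, 0.0779]
ee_rot: [-1.757, -2.604, 0.001]
force: [0.5, -0.7, -1.8]
width: 0.478
gripper_force: 49.8
clock: 31.47
position: [0.6155, 0.2685, 0.0185]
ee_rot: [1.756, 2.604, 0.002]
force: [-0.9, 0.4, -1.8]
width: 0.476
gripper_force: 49.8
clock: 31.8
position: [0.6151, 0.2684, 0.0151]
ee_rot: [1.756, 2.605, 0.001]
force: [0.7, -0.7, -0.6]
width: 0.479
gripper_force: 49.8
clock: 32.05
position: [0.6149, 0.2683, 0.0137]
ee_rot: [-1.756, -2.605, -0.0]
force: [-0.0, -0.4, -1.2]
width: 0.478
gripper_force: 49.8
```

```bash
python3 -m handwheel '[[0,0,0.05,0,0,0],[0,0,0,0,0,0],[0,0,0,0,0,0]]'
python3 -m handwheel '[[0,0,0.05,0,0,0],[0,0,0,0,0,0],[0,0,0,0,0,0]]'
python3 -m handwheel '[[0,0,0.04,0,0,0],[0,0,0,0,0,0],[0,0,0,0,0,0]]'
```

```text
clock: 32.3
position: [0.6149, 0.2683, 0.0126]
ee_rot: [-1.756, -2.605, 0.0]
force: [-0.2, 0.5, -0.9]
width: 0.475
gripper_force: 49.8
clock: 32.55
position: [0.6149, 0.2683, 0.0117]
ee_rot: [-1.756, -2.605, 0.0]
force: [0.5, 0.6, -0.8]
width: 0.478
gripper_force: 49.8
clock: 32.8
position: [0.6149, 0.2683, 0.0109]
ee_rot: [-1.756, -2.605, 0.0]
force: [-0.1, -0.0, -2.1]
width: 0.477
gripper_force: 49.8
```

```bash
python3 -m handwheel '[[0,0,0.03,0,0,0],[0,0,0,0,0,0],[0,0,0,0,0,0]]'
python3 -m handwheel '[[0,0,0.03,0,0,0],[0,0,0,0,0,0],[0,0,0,0,0,0]]'
python3 -m handwheel '[[0,0,0.03,0,0,0],[0,0,0,0,0,0],[0,0,0,0,0,0]]'
```

```text
clock: 33.05
position: [0.615, 0.2683, 0.0108]
ee_rot: [-1.756, -2.605, -0.0]
force: [-3.5, -0.7, 5.7]
width: 0.477
gripper_force: 49.8
clock: 33.3
position: [0.615, 0.2683, 0.0108]
ee_rot: [-1.756, -2.605, -0.001]
force: [-4.1, -1.4, 12.8]
width: 0.483
gripper_force: 49.8
clock: 33.55
position: [0.615, 0.2683, 0.0108]
ee_rot: [-1.756, -2.605, -0.001]
force: [-6.9, -2.4, 16.6]
width: 0.479
gripper_force: 49.8
```

```bash
python3 -m handwheel '[[0,0,-0.06,0,0,0],[0,0,0,0,0,0],[0,0,0,0,0,0]]' - 10
python3 -m handwheel '[[0,0,0,0,0,0],[0,0,0,0,0,0],[0,0,0,0,0,0],[0,0,0,0,0,0],[0,0,0,0,0,0],[0,0,0,0,0,0]]' 0.72
python3 -m handwheel '[[0,0,-0.1,0,0,0],[0,0,-0.2,0,0,0],[0,0,-0.4,0,0,0],[0,0,-0.6,0,0,0],[0,0,-1,0,0,0],[0,0,-1,0,0,0],[0,0,-1,0,0,0],[0,0,-1,0,0,0]]'
python3 -m handwheel '[[0,0,-1,0,0,0],[0,0,-1,0,0,0],[0,0,-1,0,0,0],[0,0,-1,0,0,0],[0,0,-1,0,0,0],[-1,0,0,0,0,0],[-1,0,0,0,0,0],[-0.5,0,0,0,0,0]]'
python3 -m handwheel '[[0,0,0,0,0,0],[0,0,0,0,0,0]]'
python3 - <<'E'
from g import *
im=get_image('wrist'); cv2.imwrite('pics/w5.png',im['image'][:,:,::-1]); print(topface(im,.045,80))
for l,z in [('sample',.005),('eye',.025)]: print(l,pt(l,'wrist',im,z))
im=get_image('top')
for l,z in [('hook',.052),('tall_bottle',0),('far_bottle',0),('cup',0)]: print(l,pt(l,'top',im,z))
print(trace('tin','top')[0]['rect'] if trace('tin','top') else 0)
E
python3 m.py
```

```text
clock: 33.8
position: [0.6152, 0.2684, 0.0107]
ee_rot: [1.756, 2.605, 0.001]
force: [-2.2, -1.0, 6.2]
width: 0.479
gripper_force: 10.0
clock: 34.3
position: [0.6149, 0.2683, 0.0102]
ee_rot: [-1.756, -2.605, 0.0]
force: [0.2, 0.0, -0.4]
width: 0.723
gripper_force: 0.0
clock: 34.97
position: [0.6152, 0.2683, 0.1187]
ee_rot: [1.756, 2.604, 0.002]
force: [1.1, 0.5, -0.6]
width: 0.718
gripper_force: 0.0
clock: 35.63
position: [0.6348, 0.2191, 0.2184]
ee_rot: [1.758, 2.601, 0.002]
force: [-0.1, -0.2, 1.0]
width: 0.723
gripper_force: 0.0
clock: 35.8
position: [0.6337, 0.2219, 0.2168]
ee_rot: [-1.758, -2.604, -0.001]
force: [0.2, 0.3, 0.1]
width: 0.72
gripper_force: 0.0
(array([ 235,  111,   39,   44, 1712], dtype=int32), ((0.6153377890586853, 0.2674338221549988), (0.04244714230298996, 0.048080649226903915), 21.98575210571289))
sample [(0.69, [257.3, 131.4], [0.6194, 0.2684, 0.005])]
eye [(0.95, [252.4, 168.0], [0.6298, 0.2265, 0.025])]
hook [(0.44, [296.6, 216.0], [0.5199, -0.1337, 0.052])]
tall_bottle [(0.62, [281.8, 157.3], [0.7121, -0.0936, 0.0])]
far_bottle [(0.57, [219.3, 144.3], [0.7551, 0.11, 0.0])]
cup [(0.61, [207.4, 226.1], [0.4891, 0.1451, 0.0])]
[0.5428, 0.644, 0.0395, 0.0521]
36.3 TCP 0.3617536419312927 -0.051681992380789216 0.21622933792050175 [ 0.10854387  0.52003558 -0.21055769]
top [('red', 17, -0.2003), ('yel', 79, -0.2133), ('red', 16, -0.2004), ('yel', 78, -0.2129), ('red', 18, -0.2028), ('yel', 79, -0.2148)]
scene [('red', 16, -0.199), ('yel', 18, -0.1275), ('red', 16, -0.199), ('yel', 16, -0.1275), ('red', 16, -0.199), ('yel', 18, -0.1275)]
```

View pics/w5.png

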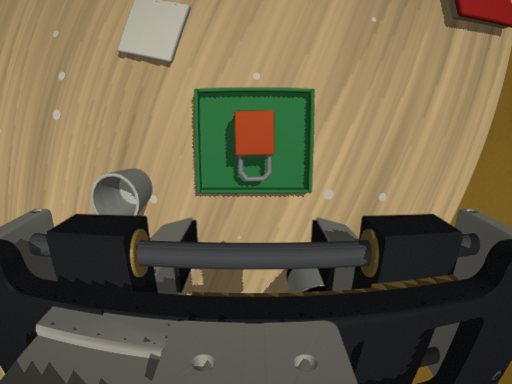

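The sample stands upright and flat on the tray floor at (254,133), with its eye at (254,168) clear of the walls. The cup and pad look undisturbed, and the pointer is back at zero with the mark in place.

```bash
python3 -c "
from cell import sign_off
print(sign_off())"
```

```text
the job is handed in; nothing more can be done
None
```

The eye was pulled to about 70.8 mm against the yellow mark at about 71.1 mm, held for about 2.5 s and eased back to zero; the sample now stands upright and flat in the green tray, and the job is handed in.

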